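# Lock the lid onto the open drinks urn

## Task

Close the open drinks urn on the breakfast buffet: fit the black bar-handled lid with the two orange ears into its mouth, ears between the two brass claws, and turn it clockwise (seen from above) until it is fully home and tight under the claws, with the bar handle in line with the tap. Leave the steel lid with the round knob where it is, and let go of the lid at the end.

Things in the scene. Friction and masses are not known exactly. Their poses are not given: they have to be found in the camera images.
- lid_handle (a point): (mm) Centre of the loose black lid's bar handle: 72 long (x), 18 thick (y), 48 tall; 54 above the table. z up. Disc under the bar: 80 diameter, 8 thick, its top 24 below this point; below it a plug 22 deep, tapering 62 to 36 diameter, on which the lid stands. Two orange ears on the bar's line, 57 from the axis, 16 wide, level with the disc's lower 6. Half-turn symmetric. 0.13-0.23 kg.
- urn_mouth (a point): (mm) Open steel urn, fixed, 160 wide: mouth centre at the seal ring's top (ring 66 inside), 166 above table. x to the tap, z up. Brass claws on the tap line at both sides, overhanging 48-67 from the axis, to 18 above. Ears drop in with the bar 60-140 deg anticlockwise of x (best 76), handle centre then 32 above. Turn clockwise under 6 high ramps to x (stop 4 deg beyond): locked, it is 29 above.
- seal (a joint): How far the sprung black rubber ring in the urn's mouth is pushed down (m): 0 free, 0.003 with the lid locked, stop at 0.006. 2.5 N starts it, 0.7 N more per mm. Pushing the lid down 3-4 mm while turning eases the ears under the ramps; the ring then springs up and holds the lid tight under the claws.
- knob_lid_knob (a point): (mm) Centre of the round knob (36 diameter, 46 above the table) of a loose plain steel lid, 100 in diameter, without ears. It belongs elsewhere and must stay where it is. Also in the way: a second, closed urn 0.28 to 0.41 m beside the open one, 220 tall to the top of its lid handle; carry the lid clear over it.
There are look-alikes about, which are no part of the job. What is shaped like the part that bears lid_handle but purple is not meant.

How it is judged:
By the outcome, as a careful person would: the job done as asked, in the order asked, and still so for the second after the job is handed in, with the robot touching nothing.
It also fails if it takes over 51 s, if anything falls off the work surface, if the arm or the gripper's body presses on something with over 40 N, if the wrist force passes 120 N, or if a joint passes its speed limit or range.

## Robot

A 6-joint arm with a two-finger parallel gripper is mounted at the origin on the work surface. World frame = base frame: x ahead of the robot, y to its left, z up, the work surface at z = 0. Lengths are in m, angles in degrees, forces in N, time in s.
With the tool pointing down it reaches from about 0.4 to 0.825 m from the base axis. Payload 7 kg.
Tool frame: the origin (TCP) lies between the finger pads; the fingertips stand r.nose_length ahead of it and the grasp point (between the pads) lies 2 mm behind it (r.nose_length is the distance from the TCP to the fingertips, in m); y points along the fingers, x is the direction in which the jaws open and shut, and the axes are right-handed (so a half turn about y gives the same grasp; the last joint's range is limited). The gripper opens to 88 mm and grips with 3 to 60 N. Pads are 19 mm wide; open, the fingers measure 130 mm over their backs; the gripper's body (78 mm by 193 mm) begins 47 mm behind the grasp point.
Start: joints at [89.96, 20.546, 0.682, 0, -70.136, -16.507], TCP at [0.192, 0.647, 0.244] pointing down, gripper open.
Joint ranges: [-176.03, 176.03], [-82.01, 121.73], [-58.28, 71.71], [-173.87, 95.51], [-174.79, -0.11], [-173.66, 173.66]. Speed limits (degrees/s): [136.94, 136.94, 172.46, 180, 180, 180].

## Interface

Orientations are given as [roll, pitch, yaw] about the fixed x, y, z axes, in that order (R = Rz(yaw) Ry(pitch) Rx(roll)).
In Python, from plant import readout, vision, r, spotter gives the robot as it stands.
- The arm moves only by the tool servo_tool, never from a script. Its argument "steps" is a list that holds one entry, the list of rows, each a list of 6 numbers: the shift along the tool's x, y, z in m, then the turn, a rotation vector about the tool's x, y, z in rad. A call has 1 to 20 rows; each row shifts and turns the commanded pose from where the row before left it, along the tool's axes as they then stand; what a row does not reach is not made up. A row lasts 1/10 s, in which the tool goes at most 50 mm and 8.59 degrees, less where a joint would pass 70% of its speed; a pose out of reach is approached as far as the arm can. A call with a gripper value outside its range is refused whole. "jaw" is the closure in counts, from 0 (fully open) to 255 (shut), set as the call begins (left out, the last holds). The fingers move at their own pace and stop on an object; "grip_force" is the grip in N (left out, the last holds). Time passes only in rows, so rows that do not move let the fingers close. It gives the time, the measured TCP pose, the force and the opening at its end, in the units of the state.
- readout.get_state(): the state, without advancing time (a new reading comes with each control period).
- vision.capture(name): name is "side" or "top" or "wrist"; returns a dict with "img" (420x560x3 uint8, red, green, blue), "fx", "fy", "cx", "cy" (pixels), "dist" ([k1, k2, p1, p2, k3] as OpenCV has them; the pictures are not rectified), "rvec" (rotation vector, rad) and "tvec" (3), from world to camera coordinates, as OpenCV has them; the wrist camera has in their place "tool_from_camera" (4x4, takes a point from camera to tool coordinates, whose origin is the TCP and whose axes are the tool frame's). Camera axes: x right, y down, z forward; pixel columns grow to the right and rows downward; lengths in m; the calibration is good to about 2 mm. A picture is of the moment at which its call begins: read the wrist's pose just before it. There is no depth.
- r.close_job(): hands the job in, once; it reports no verdict.
Trained networks look in the newest picture that a camera, given by its name, has taken for a name from the list of things; names that differ only in an ending like _2 or _b are one class to them, and where a whole thing is asked for, a point or a joint stands for the part that bears it (a point fixed in the world has none). Each returns a list of dicts, best first, with "conf" (0 to 1); they miss things now and then, are a little off and sometimes report something else, mostly with a low value. They report only what shows in the picture. A call takes as long as a camera call. They do not tell look-alikes from the thing itself.
- spotter.search_frame(camera, thing): "uv" ([column, row] in pixels, amid what is visible of it).
- spotter.silhouettes(camera, thing): "region" (420x560 bool, what is visible of it) and "uv" ([column, row] in pixels, amid what is visible of it).
The state is a dict: "time_s": time; "joints": joint angles; "qd": joint speeds; "joint_torque": joint torques, N m; "tcp_pos": TCP position; "eef_rot": TCP orientation; "contact_force": force on the tool from outside, world axes, zero at the start; "moment": the same for the moment, N m; "gripper_width": finger opening in m.
Only numpy, scipy, OpenCV 4.12 (cv2) and the standard library are available. Lean on these libraries where they do the work, as an engineer would, in place of code of your own. Each camera call takes 0.05 s, during which the arm holds its last target.

## Working session

There is one attempt and no reset: what is moved stays moved. The work goes in short steps, Python scripts to look and compute and a tool call to move; the robot and the scene stay as the last step left them, time stands still between calls to the robot, and variables do not carry over. Pictures are saved under pics/ and viewed, and the job is handed in when it is done.

Besides the shell and the picture viewer there is one more tool, called after ">>>" as a command line: name --argument value ..., lists and objects as JSON in quotes. servo_tool: Moves the arm, as the interface text tells. Its arguments: {"type":"object","properties":{"steps":{"type":"array","items":{"type":"array","items":{"type":"array","items":{"type":"number"}}}},"jaw":{"type":"number"},"grip_force":{"type":"number"}},"required":["steps"]}

```bash
mkdir -p pics; ls
cat > h.py <<'E'
import numpy as np, cv2
from plant import readout, vision, r, spotter
from scipy.spatial.transform import Rotation as R
def ray(c,uv,T=None):
    K=np.array([[c['fx'],0,c['cx']],[0,c['fy'],c['cy']],[0,0,1.]])
    p=cv2.undistortPoints(np.array([[uv]],float),K,np.array(c['dist'],float))[0,0]
    d=np.array([p[0],p[1],1.])
    if T is None:
        Rm=cv2.Rodrigues(np.array(c['rvec'],float))[0]; t=np.array(c['tvec'],float).ravel()
        return -Rm.T@t, Rm.T@d
    return T[:3,3], T[:3,:3]@d
def atz(c,uv,z,T=None):
    o,d=ray(c,uv,T); return o+d*(z-o[2])/d[2]
def wT(c,s):
    T=np.eye(4);T[:3,:3]=R.from_euler('xyz',s['eef_rot'],degrees=True).as_matrix();T[:3,3]=s['tcp_pos']
    return T@np.array(c['tool_from_camera'])
def proj(c,P,T=None):
    K=np.array([[c['fx'],0,c['cx']],[0,c['fy'],c['cy']],[0,0,1.]])
    if T is not None:
        Ti=np.linalg.inv(T); rv=cv2.Rodrigues(Ti[:3,:3])[0]; tv=Ti[:3,3]
    else: rv=np.array(c['rvec'],float);tv=np.array(c['tvec'],float)
    return cv2.projectPoints(np.array(P,float).reshape(-1,3),rv,tv,K,np.array(c['dist'],float))[0][:,0]
def save(n,img): cv2.imwrite(n,img[:,:,::-1])
E
python3 - <<'E'
from h import *
s=readout.get_state();print(s, r.nose_length)
for n in ['side','top','wrist']:
    c=vision.capture(n);save(f'pics/{n}0.png',c['img'])
    for t in ['lid_handle','urn_mouth','knob_lid_knob']:
        print(n,t,[(np.round(q['uv']),round(q['conf'],2)) for q in spotter.search_frame(n,t)])
    if n!='wrist': print(ray(c,(280,210)))
E
```

```text
pics
{'time_s': 0.0, 'joints': array([ 8.99590634e+01,  2.05913343e+01,  6.35165379e-01, -1.89655689e-02,
       -7.01358717e+01, -1.65065019e+01]), 'qd': array([ 0.0321822 ,  0.0104193 , -0.02986054, -0.00739896,  0.06884551,
        0.05755891]), 'joint_torque': array([ 1.37433013e-03, -5.82713664e+01,  2.93049073e+01,  6.99698567e+00,
        6.95427079e-03, -1.62337628e-04]), 'tcp_pos': array([0.19214963, 0.64660667, 0.242638  ]), 'eef_rot': array([-8.99909408e+01, -9.33133674e-02, -1.06553905e+02]), 'contact_force': array([ 0.05242536, -0.31065707,  0.49488192]), 'moment': array([0.02046892, 0.00640533, 0.01146427]), 'gripper_width': 0.08720824208291703} 0.017
side lid_handle [(array([398., 309.]), 0.91)]
side urn_mouth [(array([274., 163.]), 0.74)]
side knob_lid_knob [(array([210., 177.]), 0.58)]
(array([-0.13351716, -0.62732216,  1.02446329]), array([ 0.48862568,  0.49478018, -0.71874534]))
top lid_handle [(array([407., 292.]), 0.94), (array([447., 176.]), 0.56)]
top urn_mouth [(array([202., 120.]), 0.67), (array([141., 188.]), 0.36)]
top knob_lid_knob [(array([145., 186.]), 0.59)]
(array([ 2.68705540e-01, -4.01940810e-05,  1.16751921e+00]), array([ 0.14351399,  0.00969919, -0.98961931]))
wrist lid_handle []
wrist urn_mouth []
wrist knob_lid_knob []
```

View pics/top0.png

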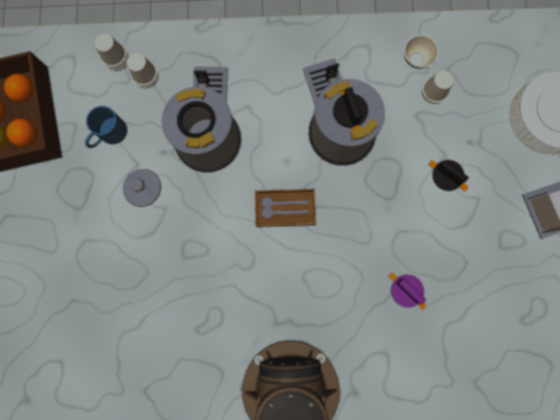

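View pics/side0.png

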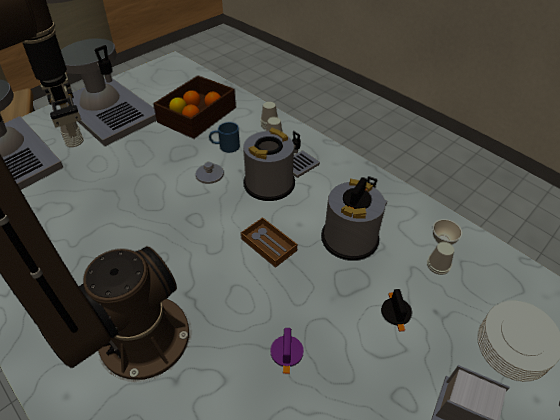

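View pics/wrist0.png

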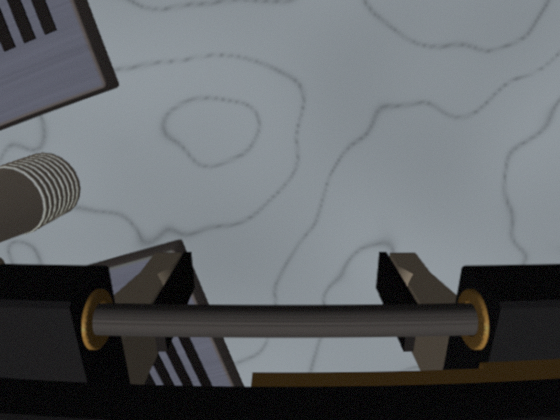

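Candidates for the lid: the purple one at top (407,291) and the black one at top (447,176). The black one with orange ears fits the description; the purple is excluded. I'll check with enlarged crops.

Run:
```python
from h import *
c=vision.capture('top');i=c['img']
a=cv2.resize(i[140:210,410:490],None,fx=5,fy=5,interpolation=cv2.INTER_CUBIC)
b=cv2.resize(i[60:180,150:250],None,fx=3.5,fy=3.5,interpolation=cv2.INTER_CUBIC)
b=b[:420]; o=np.zeros((420,760,3),np.uint8); o[:350,:400]=a; o[:b.shape[0],405:405+b.shape[1]]=b
save('pics/crop1.png',o)
d=vision.capture('side');j=d['img']
a=cv2.resize(j[270:350,360:440],None,fx=4.5,fy=4.5,interpolation=cv2.INTER_CUBIC)
b=cv2.resize(j[110:210,220:330],None,fx=3.6,fy=3.6,interpolation=cv2.INTER_CUBIC)
o=np.zeros((360,760,3),np.uint8); o[:,:360]=a;o[:,363:759]=b
save('pics/crop2.png',o)
for n in ['top','side']:
  for t in ['lid_handle','urn_mouth']:
    for q in spotter.silhouettes(n,t): print(n,t,np.round(q['uv']),q['conf'],q['region'].sum())
for nm,cc,rg in (('top',c,(150,200,425,475)),('side',d,(270,350,370,430)),):
    h=cv2.cvtColor(cc['img'],cv2.COLOR_RGB2HSV); m=((h[...,0]>5)&(h[...,0]<20)&(h[...,1]>150)&(h[...,2]>90)).astype(np.uint8)
    mm=np.zeros_like(m);mm[rg[0]:rg[1],rg[2]:rg[3]]=m[rg[0]:rg[1],rg[2]:rg[3]]
    n,l,st,ce=cv2.connectedComponentsWithStats(mm)
    for k in range(1,n):
        if st[k,4]>3: print(nm,st[k,4],ce[k],atz(cc,ce[k],0.025 if True else 0))
```

```text
top lid_handle [406. 292.] 0.88 1024
top lid_handle [446. 176.] 0.58 928
top urn_mouth [203. 120.] 0.81 5868
side lid_handle [287. 350.] 0.86 934
side lid_handle [400. 309.] 0.82 820
side urn_mouth [272. 162.] 0.85 3897
top 33 [432.54545455 163.93939394] [ 0.53959241 -0.3749477   0.025     ]
top 32 [463.59375 186.375  ] [ 0.47999961 -0.44774726  0.025     ]
side 15 [390.4 294.6] [ 0.53790216 -0.36841569  0.025     ]
side 40 [400.775 326.9  ] [ 0.47777047 -0.44575398  0.025     ]
```

View pics/crop1.png

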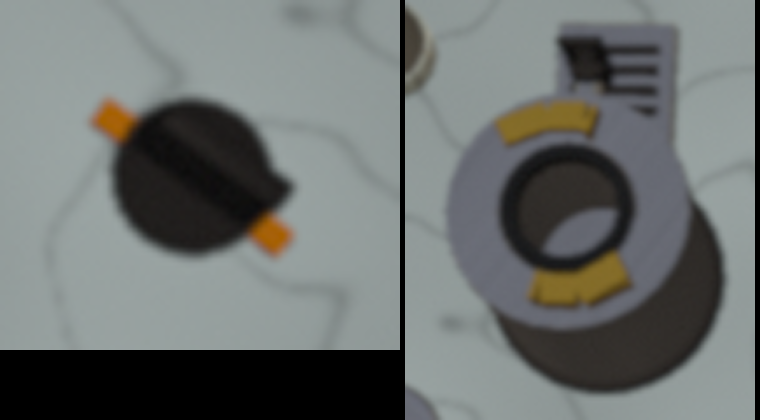

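View pics/crop2.png

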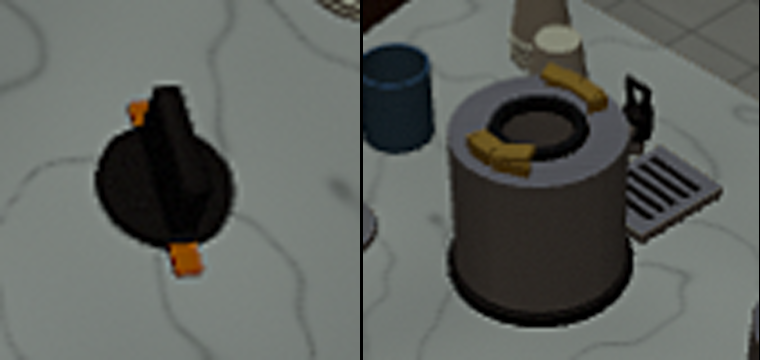

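Run:
```python
from h import *
c=vision.capture('top');d=vision.capture('side')
for px in [(196,119)]: print(atz(c,px,.166))
# crop->px
f=lambda x,y:(150+(x-405)/3.5,60+y/3.5)
print('mouth',atz(c,f(567,208),.168), 'side',atz(d,(220+(540-363)/3.6,110+128/3.6),.168))
for q in [(560,25),(677,30),(670,140)]: print('tray',atz(c,f(*q),.015))
for q in [(547,120),(580,280)]: print('claw',atz(c,f(*q),.18))
print('tap',atz(c,f(580,50),.12))
g=lambda x,y:(220+(x-363)/3.6,110+y/3.6)
for q in [(658,148),(720,188),(642,238)]: print('tray',atz(d,g(*q),.015))
print('tap side',atz(d,g(640,110),.15))
print('tfc',vision.capture('wrist')['tool_from_camera'])
k=vision.capture('wrist');print(k['fx'],k['cx'])
```

```text
[0.62647332 0.19289346 0.166     ]
mouth [0.62473275 0.19186428 0.168     ] side [0.61969686 0.18510102 0.168     ]
tray [0.82332451 0.22656355 0.015     ]
tray [0.81603551 0.13823532 0.015     ]
tray [0.72932391 0.14435805 0.015     ]
claw [0.67962086 0.2024029  0.18      ]
claw [0.57293581 0.18136432 0.18      ]
tap [0.75411697 0.19218232 0.12      ]
tray [0.81694    0.22407279 0.015     ]
tray [0.81530125 0.13880131 0.015     ]
tray [0.7075639 0.1407188 0.015    ]
tap side [0.71769337 0.15895992 0.15      ]
tfc [[ 9.99999529e-01  1.88531754e-04  9.52336512e-04 -1.81039247e-04]
 [-8.48462814e-04 -3.07011491e-01  9.51705429e-01 -1.41861557e-01]
 [ 4.71804946e-04 -9.51705789e-01 -3.07011187e-01  8.36934084e-02]
 [ 0.00000000e+00  0.00000000e+00  0.00000000e+00  1.00000000e+00]]
371.87350681187297 284.7511794877685
```

```bash
cat >> h.py <<'E'
def plan(p0,y0,p1,y1,n,prt=True):
    # tool down (roll -90); returns rows
    out=[];p0=np.array(p0,float);p1=np.array(p1,float);dy=(y1-y0)/n
    for k in range(n):
        y=np.radians(y0+dy*k); d=(p1-p0)/n
        out.append([round(d[0]*np.cos(y)+d[1]*np.sin(y),4),round(-d[2],4),round(-d[0]*np.sin(y)+d[1]*np.cos(y),4),0,round(-np.radians(dy),4),0])
    if prt: print(str(out).replace(' ',''))
    return out
E
python3 - <<'E'
from h import *
plan((.192,.6466,.2426),-106.55,(.64,.19,.34),-172,16)
E
```

```text
[[np.float64(0.0194),np.float64(-0.0061),np.float64(0.035),0,np.float64(0.0714),0],[np.float64(0.0168),np.float64(-0.0061),np.float64(0.0363),0,np.float64(0.0714),0],[np.float64(0.0142),np.float64(-0.0061),np.float64(0.0374),0,np.float64(0.0714),0],[np.float64(0.0115),np.float64(-0.0061),np.float64(0.0383),0,np.float64(0.0714),0],[np.float64(0.0087),np.float64(-0.0061),np.float64(0.039),0,np.float64(0.0714),0],[np.float64(0.0059),np.float64(-0.0061),np.float64(0.0395),0,np.float64(0.0714),0],[np.float64(0.0031),np.float64(-0.0061),np.float64(0.0399),0,np.float64(0.0714),0],[np.float64(0.0003),np.float64(-0.0061),np.float64(0.04),0,np.float64(0.0714),0],[np.float64(-0.0026),np.float64(-0.0061),np.float64(0.0399),0,np.float64(0.0714),0],[np.float64(-0.0054),np.float64(-0.0061),np.float64(0.0396),0,np.float64(0.0714),0],[np.float64(-0.0083),np.float64(-0.0061),np.float64(0.0391),0,np.float64(0.0714),0],[np.float64(-0.011),np.float64(-0.0061),np.float64(0.0384),0,np.float64(0.0714),0],[np.float64(-0.0137),np.float64(-0.0061),np.float64(0.0375),0,np.float64(0.0714),0],[np.float64(-0.0164),np.float64(-0.0061),np.float64(0.0365),0,np.float64(0.0714),0],[np.float64(-0.0189),np.float64(-0.0061),np.float64(0.0352),0,np.float64(0.0714),0],[np.float64(-0.0214),np.float64(-0.0061),np.float64(0.0338),0,np.float64(0.0714),0]]
```

>>> servo_tool --steps '[[[0.019,-0.006,0.035,0,0.0714,0],[0.017,-0.006,0.036,0,0.0714,0],[0.014,-0.006,0.037,0,0.0714,0],[0.012,-0.006,0.038,0,0.0714,0],[0.009,-0.006,0.039,0,0.0714,0],[0.006,-0.006,0.04,0,0.0714,0],[0.003,-0.006,0.04,0,0.0714,0],[0,-0.006,0.04,0,0.0714,0],[-0.003,-0.006,0.04,0,0.0714,0],[-0.005,-0.006,0.04,0,0.0714,0],[-0.008,-0.006,0.039,0,0.0714,0],[-0.011,-0.006,0.038,0,0.0714,0],[-0.014,-0.006,0.038,0,0.0714,0],[-0.016,-0.006,0.036,0,0.0714,0],[-0.019,-0.006,0.035,0,0.0714,0],[-0.021,-0.006,0.034,0,0.0714,0],[0,0,0,0,0,0],[0,0,0,0,0,0]]]'

```text
time_s: 2.9
tcp_pos: [0.6397, 0.1893, 0.3391]
eef_rot: [-90.0, -0.0, -172.1]
contact_force: [-0.7, 0.3, 0.2]
gripper_width: 0.0872
```

```bash
sed -i 's/out.append(\[/out.append([float(v) for v in [/; s/,0\])$/,0]])/' h.py
python3 - <<'E'
from h import *
s=readout.get_state();c=vision.capture('wrist');save('pics/w1.png',c['img']);np.savez('w1.npz',T=wT(c,s),img=c['img'])
print(s['time_s'],s['tcp_pos'],s['eef_rot'],s['joints'])
for q in spotter.silhouettes('wrist','urn_mouth'): print(q['uv'],q['conf'])
E
```

```text
2.9 [0.63970597 0.18927292 0.33910247] [-8.99961294e+01 -3.27862750e-02 -1.72105217e+02] [ 3.31848591e+01  1.75338215e+01  8.56539893e+00 -1.06358068e-02
 -8.10628751e+01 -2.52884203e+01]
[280.8, 168.5] 0.93
```

View pics/w1.png

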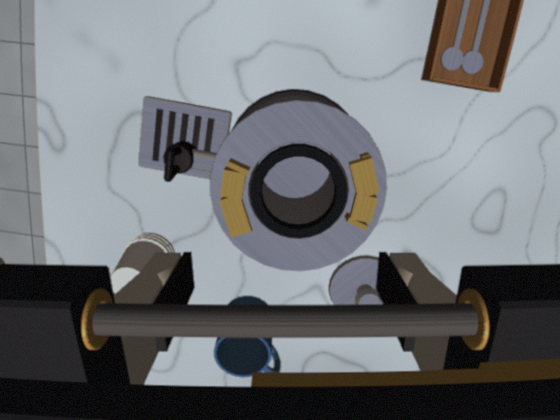

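Run:
```python
from h import *
z=np.load('w1.npz');T=z['T'];img=z['img'];c=vision.capture('wrist')
# rectify top-down at z=0.170 and z=0.184, 0.5mm/px
def ortho(zz,x0,x1,y0,y1,res):
    xs=np.arange(x1,x0,-res);ys=np.arange(y1,y0,-res)
    X,Y=np.meshgrid(xs,ys,indexing='ij');P=np.stack([X,Y,np.full_like(X,zz)],-1)
    m=proj(c,P,T).reshape(*X.shape,2).astype(np.float32)
    return cv2.remap(img,m[...,0],m[...,1],cv2.INTER_CUBIC)
a=ortho(.168,.50,.75,.09,.29,.0005)
save('pics/o1.png',a)
b=ortho(.01,.66,.86,.08,.28,.0005);save('pics/o2.png',b)
h=cv2.cvtColor(a,cv2.COLOR_RGB2GRAY)
m=((h<45)*255).astype(np.uint8)
cs,_=cv2.findContours(m,cv2.RETR_CCOMP,cv2.CHAIN_APPROX_NONE)
for k in cs:
    if len(k)>100:
        e=cv2.fitEllipse(k);print(len(k),.75-e[0][1]*.0005,.29-e[0][0]*.0005,np.array(e[1])*.5)
```

```text
273 0.5246345214843751 0.2710909976959228 [28.25057411 62.09865189]
487 0.6272134857177735 0.19361866760253904 [84.32024384 85.12664795]
403 0.628846565246582 0.19164170837402342 [59.33691788 62.82901382]
356 0.6770038528442383 0.004224426269531234 [148.91929626 222.88998413]
115 0.7088505668640137 0.1533115539550781 [ 2.97424245 41.79240417]
153 0.7235110588073731 0.28080277919769286 [18.56395912 28.66671181]
480 0.7323582515716552 0.16686506652832028 [25.98095703 60.07748032]
```

View pics/o1.png

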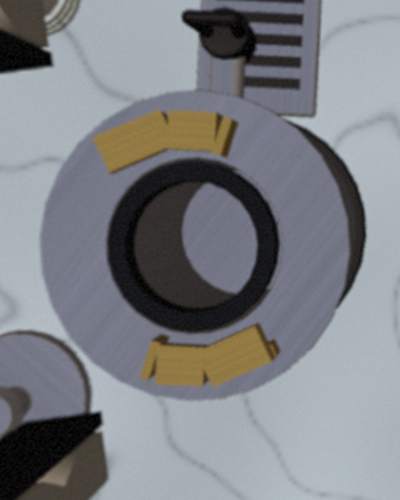

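View pics/o2.png

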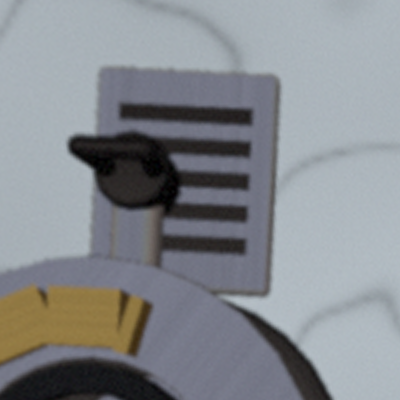

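Run:
```python
from h import *
plan((.64,.189,.339),-172.1,(.51,-.411,.249),-219.3,15)
```

```text
[[0.0141,0.006,0.0384,0.0,0.0549,0.0],[0.012,0.006,0.0391,0.0,0.0549,0.0],[0.0098,0.006,0.0397,0.0,0.0549,0.0],[0.0076,0.006,0.0402,0.0,0.0549,0.0],[0.0054,0.006,0.0406,0.0,0.0549,0.0],[0.0031,0.006,0.0408,0.0,0.0549,0.0],[0.0009,0.006,0.0409,0.0,0.0549,0.0],[-0.0014,0.006,0.0409,0.0,0.0549,0.0],[-0.0036,0.006,0.0408,0.0,0.0549,0.0],[-0.0058,0.006,0.0405,0.0,0.0549,0.0],[-0.008,0.006,0.0401,0.0,0.0549,0.0],[-0.0102,0.006,0.0396,0.0,0.0549,0.0],[-0.0124,0.006,0.039,0.0,0.0549,0.0],[-0.0145,0.006,0.0383,0.0,0.0549,0.0],[-0.0166,0.006,0.0374,0.0,0.0549,0.0]]
```

>>> servo_tool --steps '[[[0.014,0.006,0.0385,0,0.055,0],[0.012,0.006,0.039,0,0.055,0],[0.01,0.006,0.0395,0,0.055,0],[0.0075,0.006,0.04,0,0.055,0],[0.0055,0.006,0.0405,0,0.055,0],[0.003,0.006,0.041,0,0.055,0],[0.001,0.006,0.041,0,0.055,0],[-0.0015,0.006,0.041,0,0.055,0],[-0.0035,0.006,0.041,0,0.055,0],[-0.006,0.006,0.0405,0,0.055,0],[-0.008,0.006,0.04,0,0.055,0],[-0.01,0.006,0.0395,0,0.055,0],[-0.0125,0.006,0.039,0,0.055,0],[-0.0145,0.006,0.0385,0,0.055,0],[-0.0165,0.006,0.0375,0,0.055,0],[0,0,0,0,0,0],[0,0,0,0,0,0]]]'

```text
time_s: 4.75
tcp_pos: [0.5093, -0.4097, 0.2492]
eef_rot: [-90.0, -0.0, 140.7]
contact_force: [0.2, -0.2, 0.4]
gripper_width: 0.0878
```

Run:
```python
from h import *
s=readout.get_state();c=vision.capture('wrist');T=wT(c,s);img=c['img'];save('pics/w2.png',img)
print(s['time_s'],s['tcp_pos'],s['eef_rot'],s['joints'])
h=cv2.cvtColor(img,cv2.COLOR_RGB2HSV); m=((h[...,0]>5)&(h[...,0]<20)&(h[...,1]>170)&(h[...,2]>90)).astype(np.uint8);m[250:]=0
n,l,st,ce=cv2.connectedComponentsWithStats(m);E=[]
for k in range(1,n):
    if st[k,4]>60: print(st[k],ce[k],atz(c,ce[k],.028,T));E.append(atz(c,ce[k],.028,T))
if len(E)==2: print((E[0]+E[1])/2,np.degrees(np.arctan2(*(E[0]-E[1])[1::-1])),np.linalg.norm(E[0]-E[1]))
for q in spotter.silhouettes('wrist','lid_handle'): print(q['uv'],q['conf'],atz(c,q['uv'],.054,T))
```

```text
4.75 [ 0.50925237 -0.40970385  0.24915757] [-8.99981819e+01 -3.84033217e-02  1.40720800e+02] [-2.17583926e+01  1.83880716e+01 -1.72921163e+00 -1.04637007e-02
 -6.99198861e+01 -1.75172110e+01]
[279 115  14  18 244] [285.5        123.22131148] [ 0.47783015 -0.4468754   0.028     ]
[282.6, 172.5] 0.92 [ 0.50685618 -0.41564665  0.054     ]
[552.5, 96.5] 0.63 [ 0.27064733 -0.31592123  0.054     ]
```

View pics/w2.png

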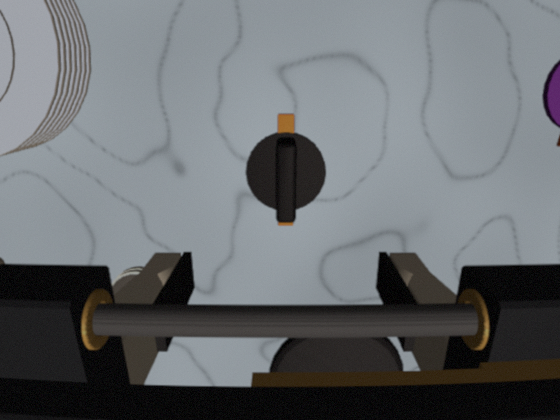

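Run:
```python
from h import *
s=readout.get_state();c=vision.capture('wrist');T=wT(c,s);img=c['img']
g=cv2.cvtColor(img,cv2.COLOR_RGB2GRAY)[90:240,200:370]
m=(g<75).astype(np.uint8)*255
cs,_=cv2.findContours(m,cv2.RETR_EXTERNAL,cv2.CHAIN_APPROX_NONE);k=max(cs,key=len)[:,0]+[200,90]
W=np.array([atz(c,p.astype(float),.030,T) for p in k])
A=np.c_[2*W[:,:2],np.ones(len(W))]
w=np.ones(len(W),bool)
for _ in range(6):
    x=np.linalg.lstsq(A[w],(W[w,:2]**2).sum(1),rcond=None)[0];R_=np.sqrt(x[2]+x[0]**2+x[1]**2)
    e=np.hypot(*(W[:,:2]-x[:2]).T)-R_; w=abs(e)<.0012
print(x[:2],R_,w.sum(),len(w))
# bar sides at rows
for v in (150,170,190,205,215):
    row=img[v].astype(int).sum(1)[265:310]; print(v,row[8:36])
save('pics/w2c.png',cv2.resize(img[100:240,220:350],None,fx=4,fy=4,interpolation=cv2.INTER_CUBIC))
# expected bar top face corners for lid at x, yaw 50.7
for yaw in (50.7,):
  u=np.array([np.cos(np.radians(yaw)),np.sin(np.radians(yaw))]);n=np.array([-u[1],u[0]])
  P=[np.r_[x[:2]+a*u+b*n,.078] for a in(-.036,.036) for b in(-.009,.009)]
  print(proj(c,P,T))
```

```text
[ 0.50800482 -0.41003   ] 0.03890592754680513 201 239
150 [ 99  78  69  45  39  51  50  59  75  67  84  88  84  92 102 103 101  98
 103  97  84  68  54  59  81 113 109 107]
170 [ 98  90  89  53  45  47  55  62  90  82  84  92 100  92 105 108 105 103
 108  99  77  56  45  77 104 113 109 112]
190 [102  93  86  39  35  43  62  68  79  88 100  89 101  93  94 109 105  99
 118 101  57  51  50  81  99 101 103 107]
205 [ 86  94  67  55  32  56  60  73  87  94  87  93  88 103 107 101  90 104
 106 102  59  42  50  85  95 103 122 132]
215 [480 467 390 241  89  44  62  72  84  85  93  93  88  89  94  86  91 100
  83  82  68  63 229 413 476 477 482 485]
[[275.08419423 141.33710814]
 [296.45619153 141.40118101]
 [275.48091912 221.52923079]
 [295.4812148  221.58789539]]
```

View pics/w2c.png

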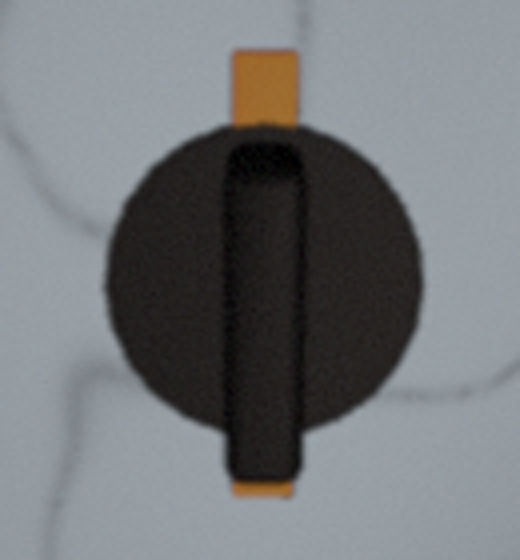

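>>> servo_tool --steps '[[[0.001,0.04,0.001,0,0,0],[0,0.04,0,0,0,0],[0,0.04,0,0,0,0],[0,0.035,0,0,0,0],[0,0.02,0,0,0,0],[0,0.015,0,0,0,0],[0,0,0,0,0,0]]]'

```text
time_s: 5.6
tcp_pos: [0.5077, -0.4086, 0.058]
eef_rot: [-90.0, -0.2, 140.8]
contact_force: [-0.7, -0.1, 0.4]
gripper_width: 0.0877
```

>>> servo_tool --steps '[[[0,0,0,0,0,0],[0,0,0,0,0,0],[0,0,0,0,0,0],[0,0,0,0,0,0],[0,0,0,0,0,0],[0,0,0,0,0,0],[0,0,0,0,0,0],[0,0,0,0,0,0]]]' --jaw 255 --grip_force 40

```text
time_s: 6.4
tcp_pos: [0.508, -0.41, 0.0595]
eef_rot: [-90.0, -0.0, 140.7]
contact_force: [0.0, 0.4, 0.3]
gripper_width: 0.0292
```

>>> servo_tool --steps '[[[0,0,0,0,0,0],[0,0,0,0,0,0],[0,0,0,0,0,0],[0,0,0,0,0,0]]]'

```text
time_s: 6.8
tcp_pos: [0.508, -0.41, 0.0595]
eef_rot: [-90.0, -0.0, 140.7]
contact_force: [-0.6, -0.6, -0.6]
gripper_width: 0.0177
```

>>> servo_tool --steps '[[[0,-0.01,0,0,0,0],[0,-0.02,0,0,0,0],[0,-0.03,0,0,0,0],[0,-0.04,0,0,0,0],[0,-0.04,0,0,0,0],[0,-0.04,0,0,0,0],[0,-0.04,0,0,0,0],[0,-0.04,0,0,0,0],[0,-0.02,0,0,0,0],[0,0,0,0,0,0],[0,0,0,0,0,0]]]'

```text
time_s: 7.9
tcp_pos: [0.5077, -0.4096, 0.3396]
eef_rot: [-90.0, 0.0, 140.7]
contact_force: [0.0, -0.1, -3.1]
gripper_width: 0.0177
```

Run:
```python
from h import *
s=readout.get_state();c=vision.capture('wrist');T=wT(c,s);img=c['img']
print(s['time_s'],s['tcp_pos'],s['eef_rot'],s['contact_force'],s['gripper_width'])
p=s['tcp_pos'];yaw=np.radians(50.7);u=np.array([np.cos(yaw),np.sin(yaw)]);n=np.array([-u[1],u[0]])
Q=lambda a,b,z:np.r_[p[:2]+a*u+b*n,p[2]-.0055+z]
P=[Q(a,b,.024) for a,b in((-.036,-.009),(.036,-.009),(.036,.009),(-.036,.009))]
im=img.copy();cv2.polylines(im,[np.round(proj(c,P,T)).astype(int)],1,(0,255,0))
t=np.linspace(0,2*np.pi,60);cv2.polylines(im,[np.round(proj(c,[Q(.04*np.cos(x),.04*np.sin(x),-.024) for x in t],T)).astype(int)],1,(255,0,255))
for sg in(1,-1):cv2.polylines(im,[np.round(proj(c,[Q(sg*.04,-.008,-.026),Q(sg*.057,-.008,-.026),Q(sg*.057,.008,-.026),Q(sg*.04,.008,-.026)],T)).astype(int)],1,(0,255,255))
save('pics/w3.png',cv2.resize(im[180:420,150:430],None,fx=2.5,fy=2.5))
```

```text
7.9 [ 0.50773288 -0.40956326  0.33961341] [-9.00422816e+01  6.25709118e-04  1.40722889e+02] [ 0.0376861  -0.11232946 -3.13305358] 0.017667504539637405
```

View pics/w3.png

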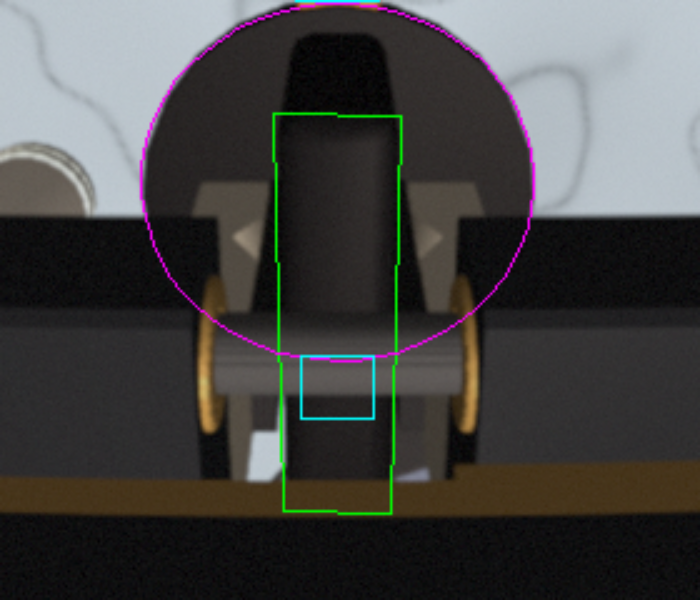

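Run:
```python
from h import *
plan((.508,-.41,.34),140.7,(.6265,.193,.34),162.7,16)
```

```text
[[0.0181,-0.0,-0.0339,0.0,-0.024,0.0],[0.0173,-0.0,-0.0343,0.0,-0.024,0.0],[0.0165,-0.0,-0.0347,0.0,-0.024,0.0],[0.0157,-0.0,-0.0351,0.0,-0.024,0.0],[0.0148,-0.0,-0.0354,0.0,-0.024,0.0],[0.014,-0.0,-0.0358,0.0,-0.024,0.0],[0.0131,-0.0,-0.0361,0.0,-0.024,0.0],[0.0122,-0.0,-0.0364,0.0,-0.024,0.0],[0.0113,-0.0,-0.0367,0.0,-0.024,0.0],[0.0105,-0.0,-0.037,0.0,-0.024,0.0],[0.0096,-0.0,-0.0372,0.0,-0.024,0.0],[0.0087,-0.0,-0.0374,0.0,-0.024,0.0],[0.0078,-0.0,-0.0376,0.0,-0.024,0.0],[0.0069,-0.0,-0.0378,0.0,-0.024,0.0],[0.006,-0.0,-0.0379,0.0,-0.024,0.0],[0.0051,-0.0,-0.0381,0.0,-0.024,0.0]]
```

>>> servo_tool --steps '[[[0.018,0,-0.034,0,-0.024,0],[0.0175,0,-0.0345,0,-0.024,0],[0.0165,0,-0.0345,0,-0.024,0],[0.0155,0,-0.035,0,-0.024,0],[0.015,0,-0.0355,0,-0.024,0],[0.014,0,-0.036,0,-0.024,0],[0.013,0,-0.036,0,-0.024,0],[0.012,0,-0.0365,0,-0.024,0],[0.0115,0,-0.0365,0,-0.024,0],[0.0105,0,-0.037,0,-0.024,0],[0.0095,0,-0.037,0,-0.024,0],[0.0085,0,-0.0375,0,-0.024,0],[0.008,0,-0.0375,0,-0.024,0],[0.007,0,-0.038,0,-0.024,0],[0.006,0,-0.038,0,-0.024,0],[0.005,0,-0.038,0,-0.024,0],[0,0,0,0,0,0],[0,0,0,0,0,0]]]'

```text
time_s: 9.75
tcp_pos: [0.6256, 0.194, 0.3372]
eef_rot: [-89.8, -0.2, 162.8]
contact_force: [0.2, 0.0, -1.8]
gripper_width: 0.0176
```

Run:
```python
from h import *
s=readout.get_state()
print(s['time_s'],s['tcp_pos'],s['eef_rot'],s['contact_force'],s['gripper_width'],s['joints'])
c=vision.capture('wrist');save('pics/w4.png',c['img'])
d=vision.capture('side');save('pics/s4.png',cv2.resize(d['img'][40:240,180:400],None,fx=3,fy=3))
```

```text
9.75 [0.6256387  0.19402066 0.33715276] [-8.98307839e+01 -1.57724361e-01  1.62812109e+02] [ 0.21394764  0.00874849 -1.76653467] 0.017565989314798948 [ 3.42454805e+01  1.64867460e+01  6.87408424e+00 -1.80698756e-02
 -8.06179750e+01 -5.14301571e+01]
```

View pics/w4.png

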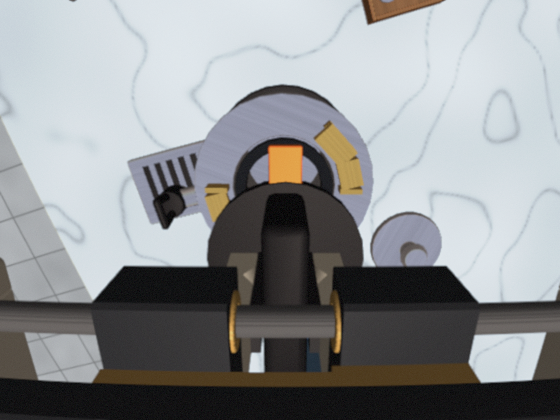

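View pics/s4.png

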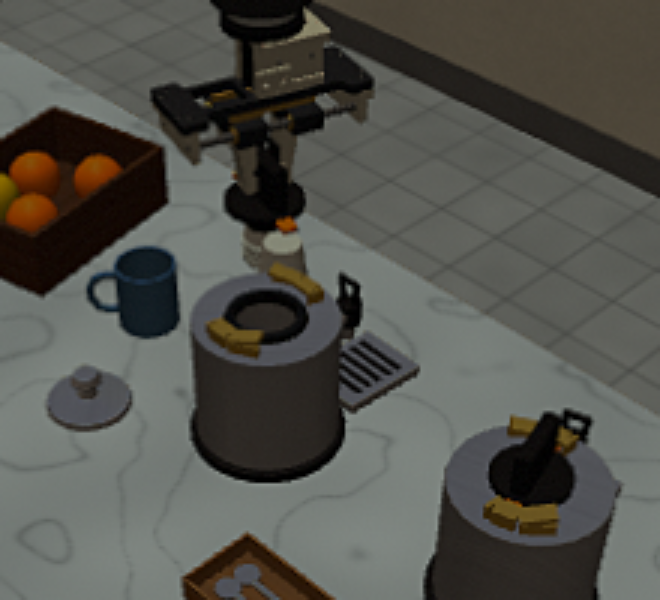

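Run:
```python
from h import *
s=readout.get_state()
c=vision.capture('wrist');T=wT(c,s);im=cv2.resize(c['img'],None,fx=2,fy=2,interpolation=cv2.INTER_CUBIC)
t=np.linspace(0,2*np.pi,90);C=np.array([.6265,.193])
def poly(P,col): cv2.polylines(im,[np.round(proj(c,P,T)*2+.5).astype(int)],1,col)
poly([[C[0]+.0425*np.cos(x),C[1]+.0425*np.sin(x),.166] for x in t],(0,255,0))
poly([[C[0]+.08*np.cos(x),C[1]+.08*np.sin(x),.164] for x in t],(0,255,0))
p=s['tcp_pos']
poly([[p[0]+.04*np.cos(x),p[1]+.04*np.sin(x),p[2]-.0295] for x in t],(255,0,255))
save('pics/w5.png',im[150:620,300:860])
```

```text
(no output)
```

View pics/w5.png

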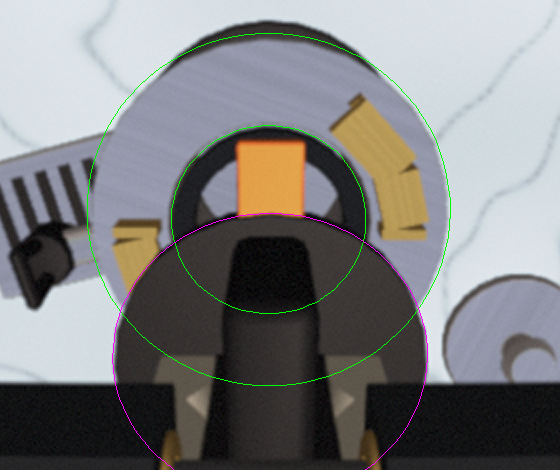

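>>> servo_tool --steps '[[[0,0,0,0,0,0],[0,0,0,0,0,0]]]'

```text
time_s: 10.1
tcp_pos: [0.6262, 0.1924, 0.3398]
eef_rot: [-90.0, 0.0, 162.7]
contact_force: [-0.2, -0.1, -1.7]
gripper_width: 0.0183
```

>>> servo_tool --steps '[[[0,0.03,-0.0006,0,0,0],[0,0.035,0,0,0,0],[0,0.03,0,0,0,0],[0,0.015,0,0,0,0],[0,0.005,0,0,0,0],[0,0,0,0,0,0],[0,0,0,0,0,0]]]'

```text
time_s: 10.8
tcp_pos: [0.6271, 0.1939, 0.226]
eef_rot: [-90.1, 0.1, 162.7]
contact_force: [-0.8, 0.4, -2.2]
gripper_width: 0.0178
```

>>> servo_tool --steps '[[[0,0.004,0,0,0,0],[0,0.004,0,0,0,0],[0,0.004,0,0,0,0],[0,0.004,0,0,0,0],[0,0,0,0,0,0],[0,0,0,0,0,0]]]'

```text
time_s: 11.4
tcp_pos: [0.6264, 0.1938, 0.2084]
eef_rot: [-90.0, -0.0, 162.7]
contact_force: [-0.5, -0.2, -2.2]
gripper_width: 0.0179
```

>>> servo_tool --steps '[[[0,0.002,0,0,0,0],[0,0.002,0,0,0,0],[0,0.001,0,0,0,0],[0,0,0,0,0,0],[0,0,0,0,0,0]]]'

```text
time_s: 11.9
tcp_pos: [0.6265, 0.1939, 0.2036]
eef_rot: [-90.0, 0.0, 162.7]
contact_force: [-0.7, 0.2, -1.4]
gripper_width: 0.0177
```

>>> servo_tool --steps '[[[0,0.002,0,0,0,0],[0,0,0,0,0,0],[0,0,0,0,0,0]]]'

```text
time_s: 12.2
tcp_pos: [0.6266, 0.1939, 0.2019]
eef_rot: [-90.0, 0.0, 162.7]
contact_force: [-0.4, 0.5, 1.6]
gripper_width: 0.0179
```

Run:
```python
from h import *
s=readout.get_state();print(s['tcp_pos'],s['contact_force'],s['moment'])
d=vision.capture('side');save('pics/s5.png',cv2.resize(d['img'][60:200,200:360],None,fx=4,fy=4,interpolation=cv2.INTER_CUBIC))
c=vision.capture('wrist');save('pics/w6.png',c['img'])
```

```text
[0.62658444 0.1938723  0.2019234 ] [-0.3567035   0.49949537  1.60852815] [0.10192922 0.24446372 0.00436636]
```

View pics/s5.png

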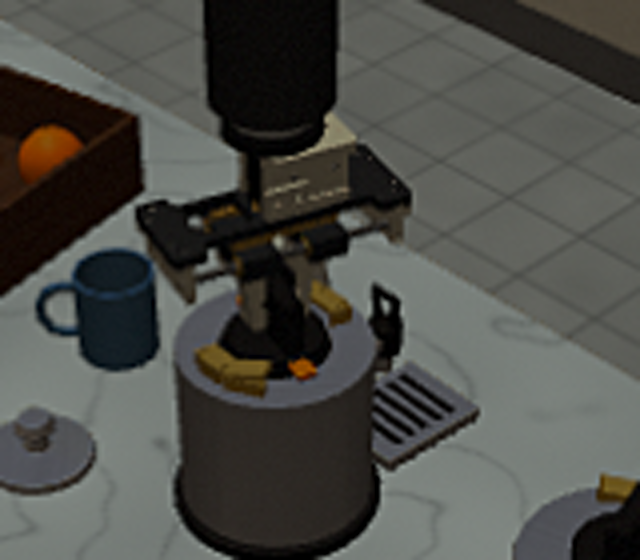

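View pics/w6.png

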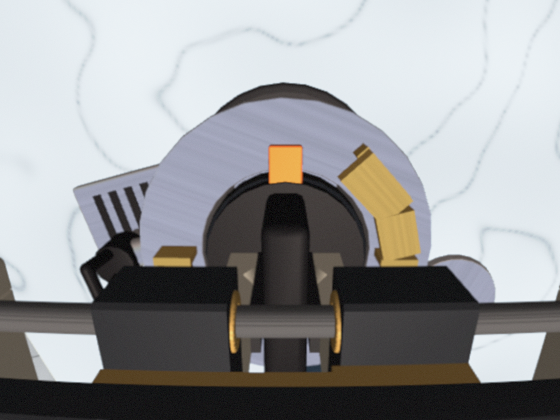

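>>> servo_tool --steps '[[[0,0.001,0,0,0,0],[0,0.001,0,0,0,0],[0,0,0,0,0.04,0],[0,0,0,0,0.06,0],[0,0,0,0,0.06,0],[0,0,0,0,0.06,0],[0,0,0,0,0.06,0],[0,0,0,0,0.06,0],[0,0,0,0,0,0],[0,0,0,0,0,0]]]'

```text
time_s: 13.3
tcp_pos: [0.6268, 0.194, 0.1999]
eef_rot: [-90.0, 0.0, 143.3]
contact_force: [0.2, -0.1, 3.6]
gripper_width: 0.0177
```

Run:
```python
from h import *
s=readout.get_state();print(s['tcp_pos'],s['contact_force'],s['moment'],s['eef_rot'])
```

```text
[0.62684974 0.19396686 0.19985392] [ 0.23140173 -0.07165013  3.58347939] [ 0.12741926 -0.38089657 -0.06939121] [-9.00473687e+01  3.21172324e-02  1.43347663e+02]
```

>>> servo_tool --steps '[[[0,0,0,0,0.06,0],[0,0,0,0,0.06,0],[0,0,0,0,0.06,0],[0,0,0,0,0.06,0],[0,0,0,0,0.06,0],[0,0,0,0,0.06,0],[0,0,0,0,0.06,0],[0,0,0,0,0,0]]]'

```text
time_s: 14.1
tcp_pos: [0.6266, 0.1939, 0.1997]
eef_rot: [-90.0, 0.0, 119.2]
contact_force: [-0.5, 0.4, 3.0]
gripper_width: 0.0183
```

Run:
```python
from h import *
s=readout.get_state();print(s['tcp_pos'],s['contact_force'],s['moment'],s['eef_rot'])
d=vision.capture('side');save('pics/s6.png',cv2.resize(d['img'][60:200,200:360],None,fx=4,fy=4,interpolation=cv2.INTER_CUBIC))
c=vision.capture('wrist');save('pics/w7.png',c['img'])
```

```text
[0.62657729 0.19388341 0.19966415] [-0.50353058  0.41530194  3.03039087] [ 0.09522665 -0.1723418  -0.08682337] [-9.00193827e+01  3.55166865e-03  1.19212172e+02]
```

View pics/w7.png

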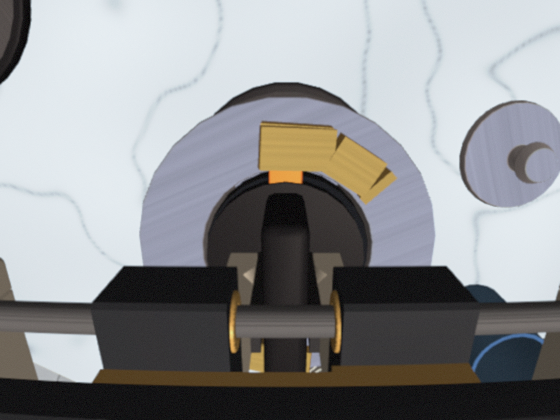

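>>> servo_tool --steps '[[[0,0,0,0,0.06,0],[0,0,0,0,0.06,0],[0,0,0,0,0.06,0],[0,0,0,0,0.06,0],[0,0,0,0,0.06,0],[0,0,0,0,0.06,0],[0,0,0,0,0.06,0],[0,0,0,0,0.06,0],[0,0,0,0,0.06,0],[0,0,0,0,0.03,0],[0,0,0,0,0,0],[0,0,0,0,0,0]]]'

```text
time_s: 15.4
tcp_pos: [0.6265, 0.1938, 0.1996]
eef_rot: [-90.0, -0.0, 86.6]
contact_force: [-0.0, 0.5, 3.4]
gripper_width: 0.0175
```

Run:
```python
from h import *
s=readout.get_state();print(s['tcp_pos'],s['contact_force'],s['moment'],s['eef_rot'],s['gripper_width'])
c=vision.capture('wrist');save('pics/w8.png',c['img'])
```

```text
[0.62649249 0.19384684 0.19958191] [-0.03296238  0.49439265  3.39541599] [ 0.08686321 -0.2704846   0.00073085] [-9.00055467e+01 -2.52673845e-03  8.66339962e+01] 0.017516611394030806
```

View pics/w8.png

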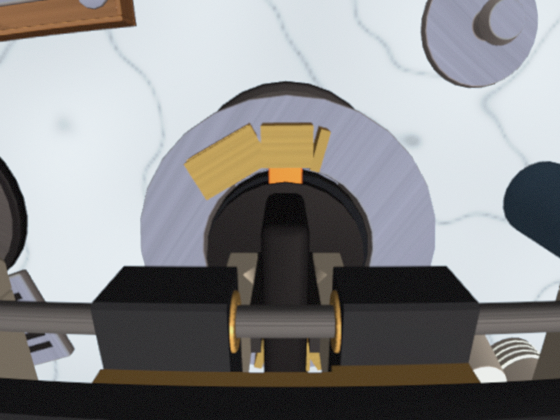

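>>> servo_tool --steps '[[[0,-0.001,0,0,0,0],[0,0,0,0,0,0],[0,0,0,0,0,0]]]'

```text
time_s: 15.75
tcp_pos: [0.6265, 0.1939, 0.2005]
eef_rot: [-90.0, -0.0, 86.5]
contact_force: [0.5, -0.2, 2.6]
gripper_width: 0.018
```

>>> servo_tool --steps '[[[0,0,0,0,0,0],[0,0,0,0,0,0],[0,0,0,0,0,0],[0,0,0,0,0,0],[0,0,0,0,0,0],[0,0,0,0,0,0],[0,0,0,0,0,0],[0,0,0,0,0,0],[0,0,0,0,0,0],[0,0,0,0,0,0]]]' --jaw 60

```text
time_s: 16.75
tcp_pos: [0.6264, 0.1938, 0.2005]
eef_rot: [-90.0, 0.0, 86.5]
contact_force: [0.3, -1.5, -0.0]
gripper_width: 0.067
```

>>> servo_tool --steps '[[[0,-0.01,0,0,0,0],[0,-0.02,0,0,0,0],[0,-0.03,0,0,0,0],[0,-0.03,0,0,0,0],[0,-0.03,0,0,0,0],[0,-0.02,0,0,0,0],[0,0,0,0,0,0],[0,0,0,0,0,0]]]'

```text
time_s: 17.55
tcp_pos: [0.6264, 0.1939, 0.3414]
eef_rot: [-90.1, -0.1, 86.5]
contact_force: [-0.5, -0.5, -0.4]
gripper_width: 0.0671
```

Run:
```python
from h import *
s=readout.get_state();print(s['time_s'],s['tcp_pos'],s['contact_force'],s['eef_rot'],s['gripper_width'])
c=vision.capture('wrist');T=wT(c,s);im=cv2.resize(c['img'],None,fx=1.4,fy=1.4)
save('pics/w9.png',im)
def ortho(zz,x0,x1,y0,y1,res):
    xs=np.arange(x1,x0,-res);ys=np.arange(y1,y0,-res)
    X,Y=np.meshgrid(xs,ys,indexing='ij');P=np.stack([X,Y,np.full_like(X,zz)],-1)
    m=proj(c,P,T).reshape(*X.shape,2).astype(np.float32)
    return cv2.remap(c['img'],m[...,0],m[...,1],cv2.INTER_CUBIC)
save('pics/o9.png',ortho(.195,.52,.78,.09,.29,.0005))
d=vision.capture('side');save('pics/s9.png',cv2.resize(d['img'][90:210,210:350],None,fx=4.5,fy=4.5,interpolation=cv2.INTER_CUBIC))
```

```text
17.55 [0.62639565 0.19390735 0.34143609] [-0.54275912 -0.536016   -0.42979771] [-9.00573676e+01 -6.02077368e-02  8.65263191e+01] 0.06705357018953885
```

View pics/w9.png

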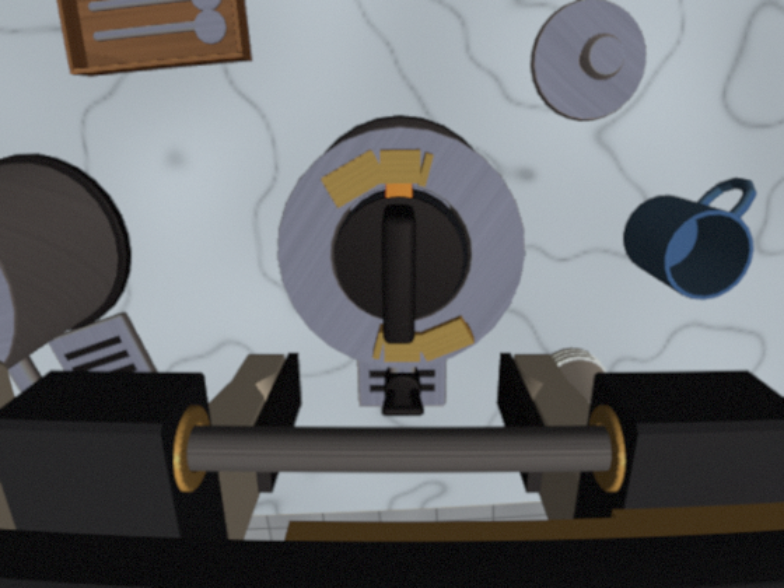

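View pics/o9.png

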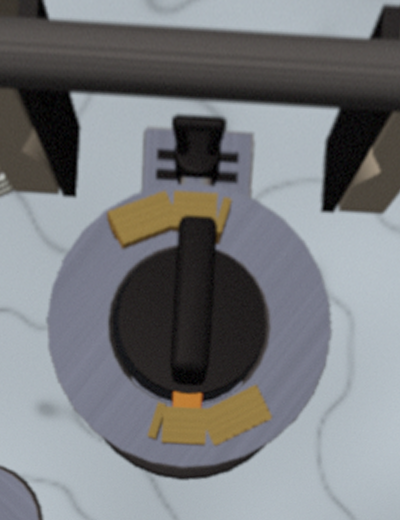

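View pics/s9.png

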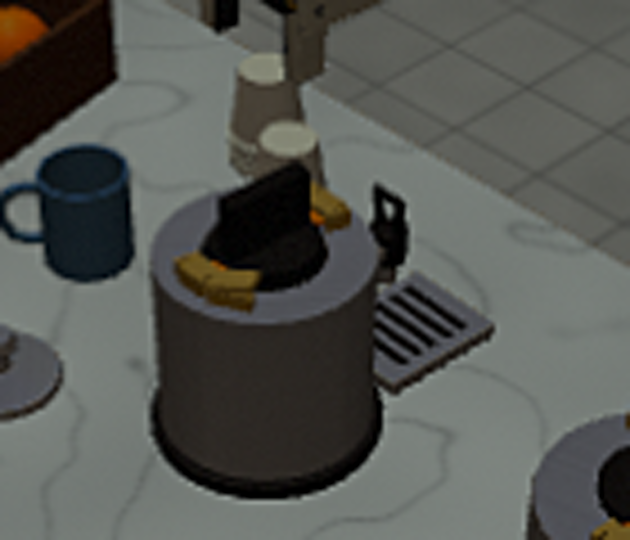

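```bash
python3 -c "
from plant import r,readout
print(readout.get_state()['time_s'],r.close_job())"
```

```text
the job is handed in; nothing more can be done
17.65 None
```

The urn is closed: the black lid with the orange ears is in the urn's mouth, locked under both brass claws. The job was handed in at 17.65 s.

- **What I did:** I picked the black lid up by its bar and carried it over at about 0.34 m. I lowered it with the bar 76° anticlockwise of the tap, pressed the seal down, turned it 76° clockwise, eased off, let go and backed away upward.
- **Alignment:** After release, the last pictures show the ears under the middle of the claws. The bar lies at about -3.2°, and I measured the tap line at about -3.3°.
- **Height and seal:** I did not measure the height again after letting go. Just before, the tool position put the handle about 29 mm above the mouth. The upward force also fitted a seal pushed down about 3 mm. Both match the locked values you gave.
- **Other lid and forces:** I never went near the steel knob lid, and it looked unmoved in the last picture. The wrist forces I read stayed below 4 N.
- **Disagreements:** A rough side-camera reading of the mouth was 6–8 mm off the wrist and top views. I used the wrist view, and the lid went in without catching.

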